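Stamp the leaf and present the board

ROBOT

A 6-joint arm with a two-finger parallel gripper is mounted at the origin on the work surface. World frame = base frame: x ahead of the robot, y to its left, z up, the work surface at z = 0. Lengths are in m, angles in degrees, forces in N, time in s.
With the tool pointing down it reaches from about 0.25 to 0.725 m from the base axis. Payload 9.7 kg.
Tool frame: the origin (TCP) lies midway between the tips of the shut fingers; the grasp point (between the pads) lies 19 mm behind it; z points along the fingers, y is the direction in which the jaws open and shut (so a half turn about z gives the same grasp; the last joint's range is limited). The gripper opens to 85 mm and grips with 20 to 120 N. Pads are 22 mm wide; open, the fingers measure 114 mm over their backs; the gripper's body (76 mm by 85 mm) begins 54 mm behind the grasp point. The pads swing forward as they close: fully open they stand 13 mm farther back than shut.
Start: joints at [65.203, 4.979, 10.078, 95.1, 0, 90], TCP at [0.231, 0.499, 0.231] pointing down, gripper open.
Joint ranges: [-179.16, 179.16], [-48.56, 103.87], [-65.8, 70.77], [-126.05, 130.52], [-82.76, 87.17], [-180, 180]. Speed limits (degrees/s): [127.2, 127.2, 147.25, 180, 180, 180].

INTERFACE

Orientations are given as [roll, pitch, yaw] about the fixed x, y, z axes, in that order (R = Rz(yaw) Ry(pitch) Rx(roll)).
In Python, from workcell import bot, camera, recognise gives the robot as it stands. The module is installed in compiled form; this text tells all that it offers.
- The arm moves only by the tool apply_moves, never from a script. Its argument "targets" is one flat list of numbers, 7 for each row, row after row: the shift along the world's x, y, z in units of 30 mm (1.0 is 30 mm), then the turn, a rotation vector about the world's x, y, z in units of 6 degrees (1.0 is 6 degrees), then the opening, from 0 (shut) to 1 (fully open). A call has 1 to 5 rows; each row is the pose to reach, as a shift and turn from the pose commanded when the call began; what a row does not reach only later rows make up. A row lasts 1/10 s, in which the tool goes at most 50 mm and 8.59 degrees, less where a joint would pass 70% of its speed; a pose out of reach is approached as far as the arm can. A call with a gripper value outside its range is refused whole. The fingers move at their own pace and stop on an object; "newtons" is the grip in N (left out, the last holds). Time passes only in rows, so rows that repeat a pose let the fingers close. It gives the time, the measured TCP pose, the force and the opening at its end, in the units of the state.
- bot.get_obs(): the state, without advancing time (a new reading comes with each control period).
- camera(name): name is "scene" or "top"; returns a dict with "img" (384x512x3 uint8, red, green, blue), "intrinsics" (3x3 intrinsics, pixels), "k1" (the pictures are not rectified: a ray, as slopes to the right and down, at radius r is drawn at 1 + k1 r^2 times it, then the intrinsics apply), "origin" and "rotation" of the camera in the world. Camera axes: x right, y up, looking along -z (the intrinsics and any distortion apply to the point x, -y, -z); pixel columns grow to the right and rows downward; lengths in m; the calibration is good to about 2 mm. A picture is of the moment at which its call begins. There is no depth.
- bot.job_done(): hands the job in, once; it reports no verdict.
Trained networks look in the newest picture that a camera, given by its name, has taken for a name from the list of things; names that differ only in an ending like _2 or _b are one class to them, and where a whole thing is asked for, a point or a joint stands for the part that bears it (a point fixed in the world has none). Each returns a list of dicts, best first, with "conf" (0 to 1); they miss things now and then, are a little off and sometimes report something else, mostly with a low value. They report only what shows in the picture. A call takes as long as a camera call.
- recognise(query, camera): "box" ([left, top, right, bottom] in pixels, round what is visible of it).
The state is a dict: "time": time; "q": joint angles; "qd": joint speeds; "joint_efforts": joint torques, N m; "ee_pos": TCP position; "tcp_rot": TCP orientation; "wrist_force": force on the tool from outside, world axes, zero at the start; "torque": the same for the moment, N m; "opening": finger opening in m.
Only numpy, scipy, OpenCV 4.12 (cv2) and the standard library are available. Lean on these libraries where they do the work, as an engineer would, in place of code of your own. Each camera call takes 0.05 s, during which the arm holds its last target.

TASK

Stamp the copper leaf: push the red plunger of the green hand press all the way down to its stop while the leaf lies beneath it, and let it spring back up. Then draw the wooden carrier board out from under the press head and lift it by its yellow handle, keeping it level so that both loose discs stay lying on it, until its underside is at least 15 cm above the table. Finish while holding it there, steady and level in the gripper, touching nothing else, and leave the mug, the tin can and the box of offcuts where they are.

Things in the scene. Friction and masses are not known exactly. Their poses are not given: they have to be found in the camera images.
- press: Green hand stamping press, fixed. Origin: on the table, directly below the plunger axis. x points to its back (column), z up; the throat is open to -x and both sides. Base plate 18 mm thick, x = -150 to 100 mm, y = -75 to 75 mm. Column at x = 58 to 98, y = -25 to 25 mm, up to z = 145 mm; an arm 36 mm wide joins it to the head.
- plunger (a joint): Travel of the red plunger in m: 0 = up at rest, 0.015 = fully down at its stop. It slides straight down and springs back by itself. It takes about 5 N to start it and about 13 N to reach the stop.
- plunger_top (a point): Centre of the top face of the plunger's red cap, a disc 46 mm in diameter, 18 mm thick; 183 mm above the table when up, moving down with the plunger. The steel rod below (18 mm diameter) ends 50 mm above the table when up; when down it just reaches the leaf.
- board: Loose wooden carrier board, 240 mm (x) by 100 mm (y), 12 mm thick, 0.28 to 0.46 kg, flat on the base plate without guides, its +x end under the plunger. Origin: centre of its underside. Dark edge strips 5 mm high along the long sides. A bridge handle stands in the middle on posts 18 mm wide at x = -26 and 26 mm. Centre of mass within 6 mm of the handle's middle in x, y.
- board_grip (a point): Centre of the yellow handle bar, 43 mm above the board's underside (31 mm above its upper face). The bar is 70 mm long along x, 22 mm wide along y and 22 mm high. Axes as the board's: pinch the 22 mm width, closing along y.
- leaf (a point): Top centre of the copper leaf blank fixed on the board, 103 mm from the board's centre along its +x, 4 mm thick. At the start it lies under the plunger to within about 10 mm.
- disc_a: Loose blue ceramic disc, 30 mm diameter, 8 mm thick, about 15 g, lying on the board near (65, 26) mm in its x, y. Origin: centre of its underside.
- disc_b: Loose dark brown wooden disc, 30 mm diameter, 8 mm thick, about 15 g, lying on the board near (-75, -22) mm in its x, y. Origin: centre of its underside.
- mug: White enamel mug with coloured bands, 84 mm diameter, 80 mm high, handle reaching 66 mm along its x. Origin: centre of its underside. To be left alone.
- can: Open ribbed tin can, 76 mm diameter, 110 mm high. Origin: centre of its underside. To be left alone.
- offcut_box: Shallow black box of leather offcuts, 100 mm (its x) by 140 mm (its y), 32 mm high. Origin: centre of its underside. To be left alone.
- press_head (a point): Centre of the underside of the press's round steel head: 44 mm diameter, from 85 to 145 mm above the table, on the plunger axis. Axes as the press's. It overhangs the board's far end, so the board cannot go straight up: first draw it about 60 mm along the press's -x (45 mm is the least).

How it is judged:
By the outcome, as a careful person would: the job done as asked, in the order asked, and still so for the second after the job is handed in, while the arm keeps its last pose, push and grip.
It also fails if it takes over 54 s, if anything falls off the work surface, if the arm or the gripper's body presses on something with over 40 N, if the wrist force passes 120 N, or if a joint passes its speed limit or range.

## Working session

There is one attempt and no reset: what is moved stays moved. The work goes in short steps, Python scripts to look and compute and a tool call to move; the robot and the scene stay as the last step left them, time stands still between calls to the robot, and variables do not carry over. Pictures are saved under pics/ and viewed, and the job is handed in when it is done.

Besides the shell and the picture viewer there is one more tool, called after "Call:" as name(argument=value, ...) on one line, values as JSON. apply_moves: Moves the arm, as the interface text tells. Its arguments: {"type":"object","properties":{"targets":{"type":"array"},"newtons":{"type":"number"}},"required":["targets"]}

```bash
mkdir -p pics; cat > h.py <<'E'
import numpy as np, cv2
from workcell import bot, camera, recognise
def cal(c): return {k:np.array(c[k]) for k in ("intrinsics","k1","origin","rotation")}
def proj(c,P):
    P=np.atleast_2d(P); q=(P-np.array(c["origin"]))@np.array(c["rotation"])
    u=np.c_[q[:,0]/-q[:,2], -q[:,1]/-q[:,2]]
    u=u*(1+c["k1"]*(u**2).sum(1))[:,None]
    K=np.array(c["intrinsics"]); return u@K[:2,:2].T+K[:2,2]
def ray(c,px):
    K=np.array(c["intrinsics"]); d=np.linalg.solve(K,np.r_[px,1])[:2]; u=d.copy()
    for _ in range(20): u=d/(1+c["k1"]*(u@u))
    return np.array(c["rotation"])@np.array([u[0],-u[1],-1.])
def onz(c,px,z):
    o=np.array(c["origin"]); d=ray(c,px); return o+d*(z-o[2])/d[2]
E
python3 - <<'E'
from h import *
for n in("scene","top"):
    c=camera(n); cv2.imwrite(f"pics/{n}0.png",cv2.resize(c["img"][:,:,::-1],(800,600),interpolation=cv2.INTER_CUBIC))
    print(n,np.round(c["origin"],3),np.round(c["rotation"],3).tolist(),np.round(c["intrinsics"],1).tolist(),c["k1"])
    for q in "press plunger_top board board_grip leaf disc_a disc_b mug can offcut_box press_head".split():
        print(q,[(np.round(r["box"],1).tolist(),round(r["conf"],2)) for r in recognise(q,n)[:3]])
print(bot.get_obs())
E
```

```text
scene [ 1.053 -0.245  1.088] [29.512, 0.731, 56.931] [[473.9, 0.0, 253.2], [0.0, 473.9, 189.7], [0.0, 0.0, 1.0]] -0.02803362764394212
press [([234.5, 164.3, 328.7, 269.7], 0.59)]
plunger_top [([281.1, 183.0, 299.3, 221.3], 0.93)]
board [([229.4, 147.1, 287.8, 235.5], 0.66)]
board_grip [([230.8, 144.8, 287.6, 237.3], 0.63), ([301.6, 116.4, 359.0, 158.7], 0.47)]
leaf [([230.9, 144.8, 289.8, 236.4], 0.89)]
disc_a [([231.1, 146.3, 286.0, 235.8], 0.48), ([246.5, 164.0, 255.5, 173.7], 0.43), ([333.8, 160.3, 378.1, 203.2], 0.22)]
disc_b [([231.1, 146.3, 286.0, 235.8], 0.48), ([246.5, 164.0, 255.5, 173.7], 0.43), ([333.8, 160.3, 378.1, 203.2], 0.22)]
mug [([335.1, 160.8, 378.5, 204.2], 0.91)]
can [([191.6, 213.0, 226.7, 260.9], 0.88)]
offcut_box []
press_head [([234.0, 166.8, 330.5, 272.7], 0.82), ([230.8, 146.9, 288.5, 234.2], 0.36)]
top [0.428 0.069 1.093] [9.397, 0.24, -88.876] [[473.1, 0.0, 251.0], [0.0, 473.1, 191.1], [0.0, 0.0, 1.0]] -0.07595293772919051
press [([209.4, 109.9, 287.5, 236.2], 0.63)]
plunger_top [([234.8, 138.0, 261.3, 159.7], 0.84), ([211.0, 157.6, 275.5, 267.3], 0.32)]
[... 528 characters left out ...]
d [([207.7, 111.2, 282.6, 237.4], 0.76)]
{'time': 1.2, 'q': array([ 6.52028431e+01,  4.98092162e+00,  1.00812366e+01,  9.50997964e+01,
       -1.37274263e-03,  9.00008149e+01]), 'qd': array([ 0.04220278, -0.06333304,  0.09056227, -0.04280202, -0.00450585,
       -0.01585651]), 'joint_efforts': array([ 7.19134878e-04, -5.20107651e+01,  4.64861190e+01,  1.68216677e-03,
        1.63534382e-04,  3.00707325e-05]), 'ee_pos': array([0.23068646, 0.49930002, 0.23129183]), 'tcp_rot': array([1.79999481e+02, 1.37273525e-03, 1.55202028e+02]), 'wrist_force': array([-0.53488264,  0.15076705,  0.26977662]), 'torque': array([ 7.21791535e-03, -8.81373903e-06,  1.88321184e-02]), 'opening': 0.08523875786202514}
```

```bash
cat > pre.py <<'E'
E
sed -i 's/^def cal.*$/from scipy.spatial.transform import Rotation as Rn\n_cam=camera\ndef camera(n):\n    c=dict(_cam(n)); c["rotation"]=Rn.from_euler("xyz",c["rotation"],degrees=True).as_matrix(); return c/' h.py
python3 - <<'E'
from h import *
import pickle
for n,b in(("scene",(180,100,400,280)),("top",(80,90,370,290))):
    c=camera(n); pickle.dump(c,open(f"{n}0.pkl","wb"))
    x0,y0,x1,y1=b; im=c["img"][y0:y1,x0:x1,::-1]; s=min(800/(x1-x0),600/(y1-y0)); print(s)
    cv2.imwrite(f"pics/{n}1.png",cv2.resize(im,None,fx=s,fy=s,interpolation=cv2.INTER_CUBIC))
    print(c["rotation"].round(2).tolist())
E
```

```text
3.3333333333333335
[[0.55, -0.73, 0.42], [0.84, 0.48, -0.26], [-0.01, 0.49, 0.87]]
2.7586206896551726
[[0.02, 0.99, -0.16], [-1.0, 0.02, -0.01], [-0.0, 0.16, 0.99]]
```

View pics/scene1.png

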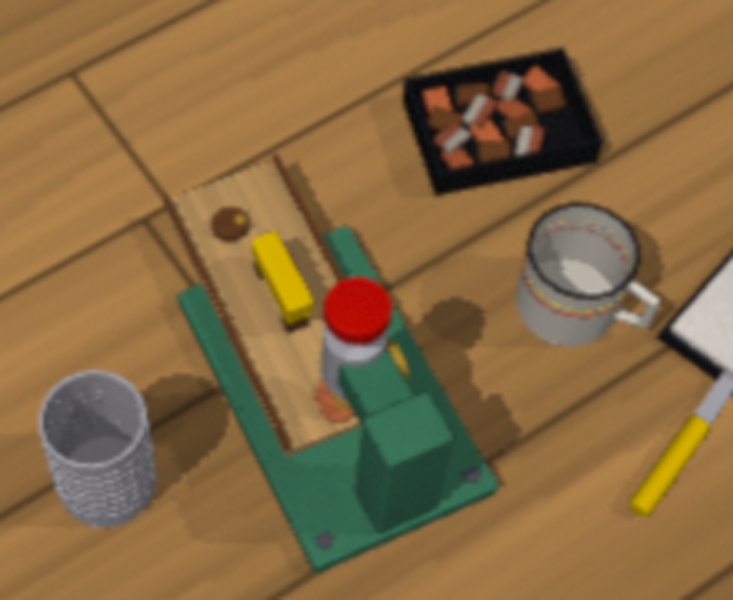

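View pics/top1.png

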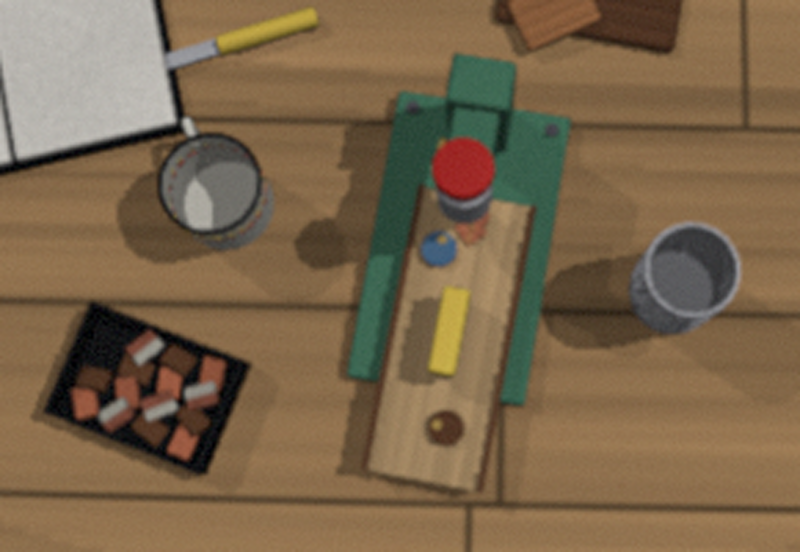

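View pics/top0.png

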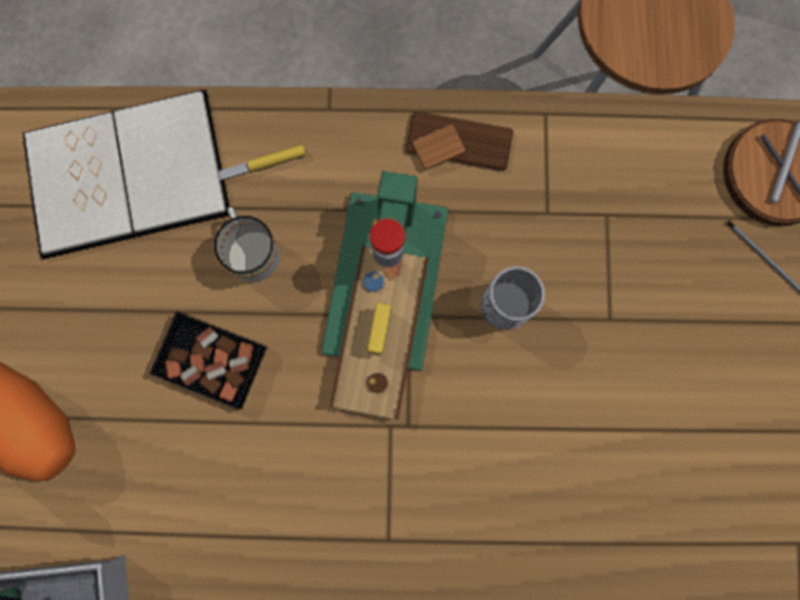

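```bash
cat > fit.py <<'E'
from h import *
import pickle
from scipy.optimize import least_squares
C={n:pickle.load(open(f"{n}0.pkl","rb")) for n in("scene","top")}
def tp(a): return np.array(a)/2.75862+[80,90]-.3
def sp(a): return np.array(a)/3.33333+[180,100]-.3
# local pts
obsP=[("top",tp(p),l) for p,l in [((398,94),(.1,.075,.018)),((571,120),(.1,-.075,.018)),((348,378),(-.15,.075,.018)),((524,404),(-.15,-.075,.018)),((463,167),(0,0,.183))]]
obsP+=[("scene",sp(p),l) for p,l in [((357,309),(0,0,.183)),((318,567),(.1,-.075,.009)),((497,488),(.1,.075,.018)),((180,295),(-.15,-.075,.018)),((340,229),(-.15,.075,.018))]]
z=.018
obsB=[("top",tp(p),l) for p,l in [((537,206),(.12,-.05,z+.012)),((418,190),(.12,.05,z+.012)),((368,470),(-.12,.05,z+.012)),((480,491),(-.12,-.05,z+.014)),((443,287),(.035,.011,z+.054)),((469,291),(.035,-.011,z+.054)),((454,375),(-.035,-.011,z+.054)),((430,372),(-.035,.011,z+.054))]]
obsB+=[("scene",sp(p),l) for p,l in [((290,453),(.12,-.05,z+.014)),((170,200),(-.12,-.05,z+.015)),((278,157),(-.12,.05,z+.015)),((254,239),(-.035,.011,z+.054)),((276,233),(-.035,.011,z+.054)),((313,305),(.035,-.011,z+.054)),((290,315),(.035,-.011,z+.054))]]
obsB[11]=(obsB[11][0],obsB[11][1],(-.035,-.011,z+.054))
obsB[13]=(obsB[13][0],obsB[13][1],(.035,.011,z+.054))
obsB[12]=(obsB[12][0],obsB[12][1],(-.035,.011,z+.054))
def W(p,l):
    a=p[2]; return np.array([p[0]+np.cos(a)*l[0]-np.sin(a)*l[1],p[1]+np.sin(a)*l[0]+np.cos(a)*l[1],l[2]])
def fit(obs):
    f=lambda p:np.concatenate([proj(C[n],W(p,l))[0]-px for n,px,l in obs])
    r=least_squares(f,[.5,.05,0],loss="soft_l1"); return r.x,f(r.x).reshape(-1,2)
if __name__=="__main__":
    for o in(obsP,obsB):
        for sel in ("scene","top",""):
            x,r=fit([q for q in o if sel in q[0]]); print(sel,x[:2].round(4),np.degrees(x[2]).round(2)); 
        print(r.round(1).tolist())
    # blobs
    for n in C:
        hsv=cv2.cvtColor(C[n]["img"],cv2.COLOR_RGB2HSV)
        for nm,lo,hi,zz in(("blue",(100,100,50),(125,255,255),.038),):
            m=cv2.inRange(hsv,lo,hi); k,l,s,ce=cv2.connectedComponentsWithStats(m); i=1+np.argmax(s[1:,4]); print(n,nm,s[i],ce[i],onz(C[n],ce[i],zz))
    for n,a in(("top",[(442,428),(439,249)]),("scene",[(230,224)])):
        for p in a: print(n,onz(C[n],(tp if n=="top" else sp)(p),.038).round(4))
    for q,zz in(("mug",.04),("can",.05),("offcut_box",.02)):
        pass
E
python3 fit.py
```

```text
scene [0.6626 0.0833] -7.87
top [0.6596 0.0843] -8.14
 [0.6607 0.0841] -7.97
[[-0.1, -1.6], [-0.0, -1.5], [-0.3, -0.3], [1.0, 0.7], [0.2, -0.1], [-0.2, -1.2], [-1.0, 1.9], [0.7, -0.9], [-2.1, -0.5], [1.3, -1.7]]
scene [0.5598 0.0957] -9.61
top [0.5561 0.0942] -9.17
 [0.5575 0.0949] -9.43
[[-0.6, -0.2], [-0.1, -2.1], [-2.4, -0.4], [1.1, 0.3], [0.1, -1.4], [0.5, -1.0], [0.0, -0.0], [-1.3, -0.8], [-1.1, -0.4], [-2.4, -0.3], [-0.4, -0.1], [-1.4, -0.0], [-0.1, -1.2], [0.5, -0.8], [-0.7, -0.6]]Traceback (most recent call last):
  File "fit.py", line 30, in <module>
    m=cv2.inRange(hsv,lo,hi); k,l,s,ce=cv2.connectedComponentsWithStats(m); i=1+np.argmax(s[1:,4]); print(n,nm,s[i],ce[i],onz(C[n],ce[i],zz))
                                                                                ~~~~~~~~~^^^^^^^^^
    return _wrapfunc(a, 'argmax', axis=axis, out=out, **kwds)
    return bound(*args, **kwds)
ValueError: attempt to get argmax of an empty sequence
```

Call:
apply_moves(targets=[1.1, -1.064, 0, 0, 0, 0.2, 0, 2.2, -2.128, 0, 0, 0, 0.4, 0, 3.3, -3.192, 0, 0, 0, 0.6, 0, 4.4, -4.256, 0, 0, 0, 0.8, 0, 5.5, -5.32, 0, 0, 0, 1.0, 0], newtons=60)

```text
time: 1.8
ee_pos: [0.3967, 0.3383, 0.2315]
tcp_rot: [180.0, 0.0, 161.3]
wrist_force: [0.4, 0.6, -0.8]
opening: 0.0121
```

Call:
apply_moves(targets=[1.1, -1.064, 0, 0, 0, 0.2, 0, 2.2, -2.128, 0, 0, 0, 0.4, 0, 3.3, -3.192, 0, 0, 0, 0.6, 0, 4.4, -4.256, 0, 0, 0, 0.8, 0, 5.5, -5.32, 0, 0, 0, 1.0, 0])

```text
time: 2.3
ee_pos: [0.5618, 0.1785, 0.2314]
tcp_rot: [180.0, 0.0, 167.2]
wrist_force: [0.8, 1.3, 0.7]
opening: 0.0002
```

Call:
apply_moves(targets=[1.1, -1.064, 0, 0, 0, 0.2, 0, 2.2, -2.128, 0, 0, 0, 0.4, 0, 3.317, -3.193, 0, 0, 0, 0.57, 0, 3.317, -3.193, -0.5, 0, 0, 0.57, 0, 3.317, -3.193, -1, 0, 0, 0.57, 0])

```text
time: 2.8
ee_pos: [0.6614, 0.0828, 0.2]
tcp_rot: [-180.0, -0.0, 170.5]
wrist_force: [-0.4, 0.9, -0.6]
opening: 0.0001
```

Call:
apply_moves(targets=[0, 0, 0, 0, 0, 0, 0, 0, 0, 0, 0, 0, 0, 0])

```text
time: 3.0
ee_pos: [0.66, 0.0844, 0.2015]
tcp_rot: [-180.0, -0.0, 170.6]
wrist_force: [-0.5, 0.1, 1.6]
opening: 0.0001
```

Call:
apply_moves(targets=[0, 0, -0.3, 0, 0, 0, 0, 0, 0, -0.55, 0, 0, 0, 0, 0, 0, -0.7, 0, 0, 0, 0, 0, 0, -0.8, 0, 0, 0, 0, 0, 0, -0.8, 0, 0, 0, 0])

```text
time: 3.5
ee_pos: [0.6602, 0.0846, 0.1779]
tcp_rot: [180.0, 0.1, 170.6]
wrist_force: [-1.1, 0.7, 7.2]
opening: 0.0
```

```bash
python3 - <<'E'
from h import *
c=camera("scene"); x0,y0,x1,y1=(220,100,370,212); cv2.imwrite("pics/p1.png",cv2.resize(c["img"][y0:y1,x0:x1,::-1],None,fx=5,fy=5,interpolation=cv2.INTER_CUBIC))
o=bot.get_obs(); print(o["ee_pos"],o["wrist_force"])
E
```

```text
[0.66022075 0.08457328 0.17818236] [-1.68473736  0.89596083  6.37193485]
```

View pics/p1.png

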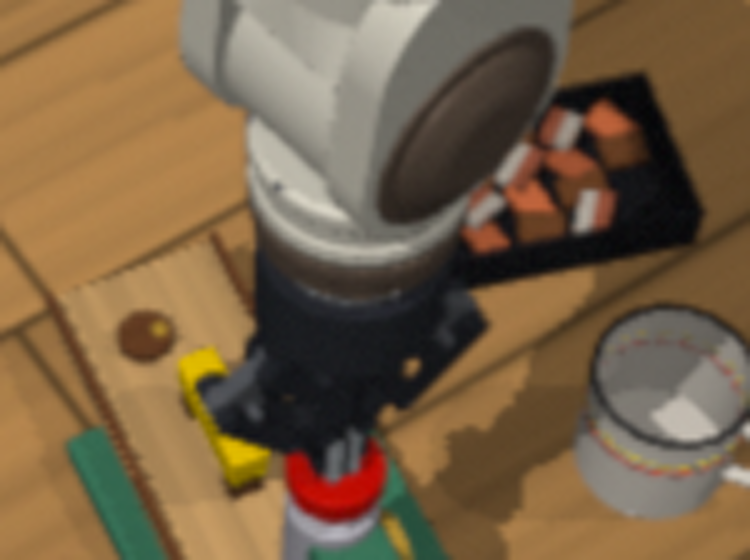

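The closed fingertips sit on the middle of the red cap (about 340,470 in the crop) and the force has risen to about 7 N. I'll keep pressing.

Call:
apply_moves(targets=[0, 0, -0.15, 0, 0, 0, 0, 0, 0, -0.25, 0, 0, 0, 0, 0, 0, -0.3, 0, 0, 0, 0, 0, 0, -0.3, 0, 0, 0, 0])

```text
time: 3.95
ee_pos: [0.6603, 0.0846, 0.17]
tcp_rot: [179.9, 0.1, 170.6]
wrist_force: [-2.5, 0.3, 11.4]
opening: 0.0
```

Call:
apply_moves(targets=[0, 0, -0.03, 0, 0, 0, 0, 0, 0, -0.06, 0, 0, 0, 0, 0, 0, -0.06, 0, 0, 0, 0])

```text
time: 4.25
ee_pos: [0.6603, 0.0846, 0.1684]
tcp_rot: [179.9, 0.1, 170.6]
wrist_force: [-2.5, 0.8, 11.3]
opening: -0.0002
```

Call:
apply_moves(targets=[0, 0, -0.03, 0, 0, 0, 0, 0, 0, -0.05, 0, 0, 0, 0, 0, 0, -0.05, 0, 0, 0, 0])

```text
time: 4.55
ee_pos: [0.6603, 0.0846, 0.168]
tcp_rot: [179.9, 0.2, 170.6]
wrist_force: [-4.3, 0.8, 15.8]
opening: -0.0004
```

Call:
apply_moves(targets=[0, 0, -0.03, 0, 0, 0, 0, 0, 0, -0.03, 0, 0, 0, 0])

```text
time: 4.75
ee_pos: [0.6604, 0.0846, 0.168]
tcp_rot: [179.9, 0.2, 170.6]
wrist_force: [-6.7, 0.2, 21.4]
opening: 0.0002
```

Call:
apply_moves(targets=[0, 0, 0, 0, 0, 0, 0, 0, 0, 0.4, 0, 0, 0, 0, 0, 0, 1, 0, 0, 0, 0, 0, 0, 1.6, 0, 0, 0, 0, 0, 0, 2.0, 0, 0, 0, 0])

```text
time: 5.25
ee_pos: [0.6602, 0.0844, 0.2254]
tcp_rot: [180.0, 0.1, 170.6]
wrist_force: [-0.2, -0.7, 0.3]
opening: -0.0003
```

Call:
apply_moves(targets=[-1.1, 0.12, 0, 0, 0, 0, 0.5, -2.2, 0.24, 0, 0, 0, 0, 1, -3.3, 0.36, 0, 0, 0, 0, 1, -5, 1.5, 0.6, 0, 0, 0, 1, -6.3, 2.7, 1, 0, 0, 0, 1])

```text
time: 5.75
ee_pos: [0.4828, 0.1534, 0.25]
tcp_rot: [-180.0, -0.0, 170.5]
wrist_force: [-0.1, 1.1, -0.4]
opening: 0.0722
```

```bash
python3 - <<'E'
from h import *
import pickle
for n,b in(("scene",(180,100,400,280)),("top",(80,90,370,290))):
    c=camera(n); pickle.dump(c,open(f"{n}1.pkl","wb"))
    x0,y0,x1,y1=b; im=c["img"][y0:y1,x0:x1,::-1]; s=min(800/(x1-x0),600/(y1-y0)); 
    cv2.imwrite(f"pics/{n}2.png",cv2.resize(im,None,fx=s,fy=s,interpolation=cv2.INTER_CUBIC))
o=bot.get_obs(); print(o["ee_pos"],o["wrist_force"],o["time"])
E
```

```text
[0.48168263 0.15616761 0.25259599] [ 0.50762814 -0.01477844  1.64970655] 5.85
```

View pics/scene2.png

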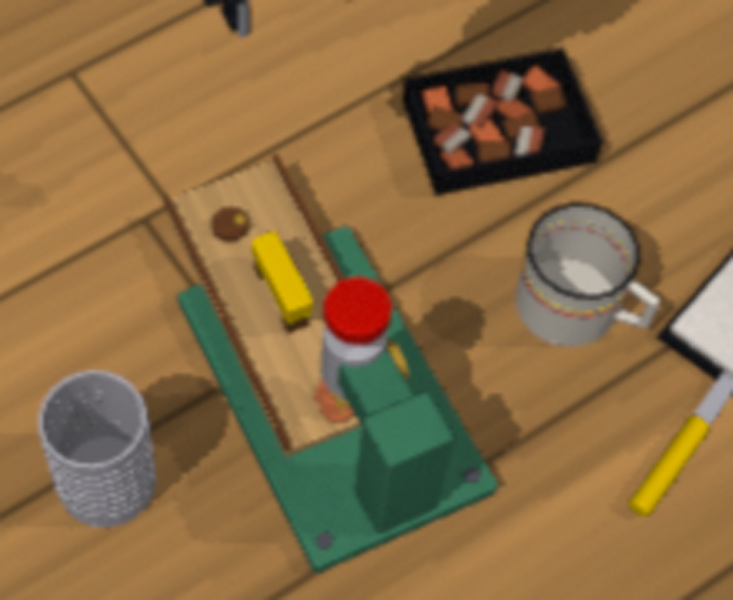

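View pics/top2.png

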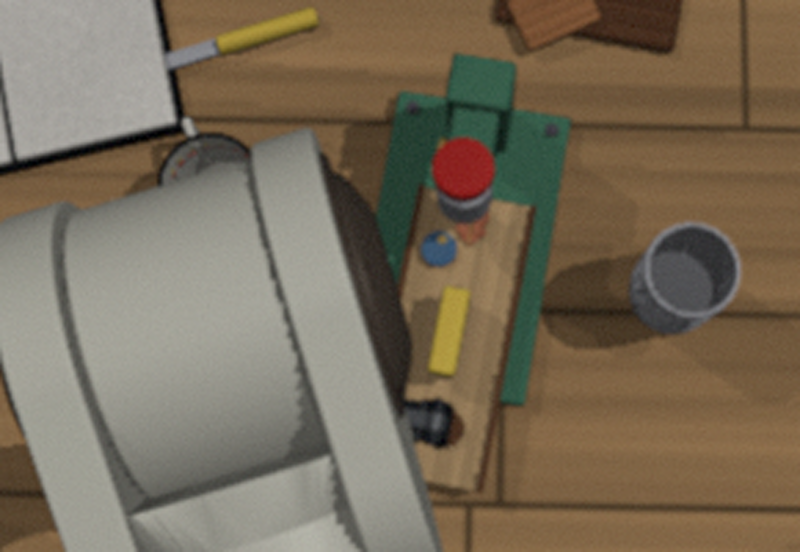

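Plunger is back up (cap at 357,310 as before), the board has not moved, and the blue disc (438,249), the brown disc and the other objects are in place. I'll settle the pose, then grasp the handle.

Call:
apply_moves(targets=[0, 0, 0, 0, 0, 0, 1])

```text
time: 5.95
ee_pos: [0.4842, 0.1543, 0.2505]
tcp_rot: [180.0, 0.1, 170.7]
wrist_force: [0.5, -1.0, 0.4]
opening: 0.0854
```

```bash
python3 - <<'E'
from workcell import bot
o=bot.get_obs(); import numpy as np
print(o["ee_pos"],o["tcp_rot"],o["opening"]); print((np.array([.5575,.0949,.15])-o["ee_pos"])/.03)
E
```

```text
[0.48424136 0.15430618 0.25045721] [1.79965108e+02 9.36815500e-02 1.70738846e+02] 0.08543901782278754
[ 2.44195477 -1.98020589 -3.34857366]
```

Call:
apply_moves(targets=[1.2, -1, 0, 0, 0, 0, 1, 2.45, -1.98, -0.6, 0, 0, 0, 1, 2.45, -1.98, -2, 0, 0, 0, 1, 2.45, -1.98, -3.4, 0, 0, 0, 1, 2.45, -1.98, -3.4, 0, 0, 0, 1])

```text
time: 6.45
ee_pos: [0.5556, 0.0924, 0.1404]
tcp_rot: [-179.8, -0.6, 170.5]
wrist_force: [-0.2, 0.5, -0.3]
opening: 0.0853
```

Call:
apply_moves(targets=[0, 0, 0, 0, 0, 0, 1, 0, 0, 0, 0, 0, 0, 1])

```text
time: 6.65
ee_pos: [0.5593, 0.0942, 0.1505]
tcp_rot: [179.9, 0.2, 170.6]
wrist_force: [0.0, 0.4, 0.7]
opening: 0.0855
```

```bash
python3 - <<'E'
from h import *
P=[bot.get_obs()["ee_pos"]]
c=camera("scene"); P.append(bot.get_obs()["ee_pos"])
t=camera("top"); P.append(bot.get_obs()["ee_pos"])
print(np.round(P,4), bot.get_obs()["tcp_rot"], bot.get_obs()["time"])
print((np.array([.5575,.0949,.0425])-np.mean(P,0))/.03)
x0,y0,x1,y1=(200,110,320,200); cv2.imwrite("pics/g1.png",cv2.resize(c["img"][y0:y1,x0:x1,::-1],None,fx=6,fy=6,interpolation=cv2.INTER_CUBIC))
E
```

```text
[[0.5593 0.0942 0.1505]
 [0.5594 0.0944 0.1507]
 [0.5593 0.0945 0.1505]] [179.92938918   0.21506792 170.63182502] 6.75
[-0.06127334  0.01753492 -3.60279377]
```

View pics/g1.png

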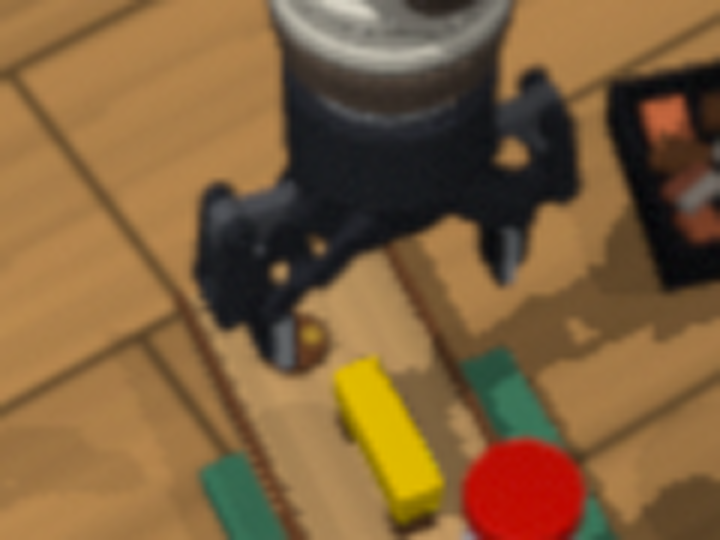

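The open jaws straddle the handle's line at about (280,345) and (505,255), with the yellow bar at (390,440) lying perpendicular. Descending.

Call:
apply_moves(targets=[-0.03, 0.01, -0.8, 0, 0, 0, 1, -0.06, 0.02, -1.7, 0, 0, 0, 1, -0.06, 0.02, -2.5, 0, 0, 0, 1, -0.06, 0.02, -3.1, 0, 0, 0, 1, -0.06, 0.02, -3.6, 0, 0, 0, 1])

```text
time: 7.25
ee_pos: [0.557, 0.0952, 0.0403]
tcp_rot: [180.0, 0.1, 170.6]
wrist_force: [0.0, -0.5, -0.1]
opening: 0.0853
```

Call:
apply_moves(targets=[0, 0, 0, 0, 0, 0, 1, 0, 0, 0, 0, 0, 0, 1, 0, 0, 0, 0, 0, 0, 1])

```text
time: 7.55
ee_pos: [0.5571, 0.0951, 0.0414]
tcp_rot: [180.0, 0.1, 170.6]
wrist_force: [0.4, -0.7, -1.1]
opening: 0.0851
```

```bash
python3 - <<'E'
from h import *
c=camera("scene"); t=camera("top"); o=bot.get_obs(); print(o["ee_pos"],o["tcp_rot"],o["wrist_force"])
x0,y0,x1,y1=(200,110,320,200); cv2.imwrite("pics/g2.png",cv2.resize(c["img"][y0:y1,x0:x1,::-1],None,fx=6,fy=6,interpolation=cv2.INTER_CUBIC))
x0,y0,x1,y1=(180,110,300,280); cv2.imwrite("pics/g2t.png",cv2.resize(t["img"][y0:y1,x0:x1,::-1],None,fx=3.5,fy=3.5,interpolation=cv2.INTER_CUBIC))
E
```

```text
[0.55699819 0.09499922 0.04106731] [1.79966741e+02 1.01149660e-01 1.70626750e+02] [-0.34112577  0.05313599 -0.09980641]
```

View pics/g2.png

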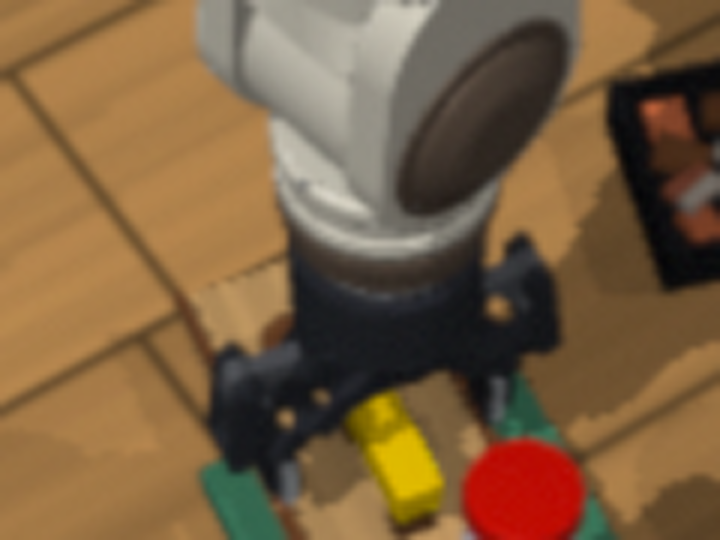

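View pics/g2t.png

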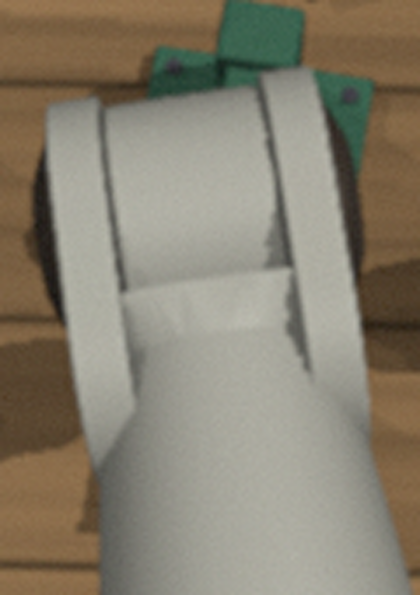

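Jaws are on either side of the bar at about (285,480) and (495,400). Closing.

Call:
apply_moves(targets=[0, 0, 0, 0, 0, 0, 0.45, 0, 0, 0, 0, 0, 0, 0.38, 0, 0, 0, 0, 0, 0, 0.32, 0, 0, 0, 0, 0, 0, 0.28, 0, 0, 0, 0, 0, 0, 0.24], newtons=25)

```text
time: 8.15
ee_pos: [0.5564, 0.095, 0.04]
tcp_rot: [180.0, 0.0, 170.6]
wrist_force: [0.9, 0.6, 2.5]
opening: 0.0216
```

Call:
apply_moves(targets=[0, 0, 0, 0, 0, 0, 0.2, 0, 0, 0, 0, 0, 0, 0.1, 0, 0, 0, 0, 0, 0, 0, 0, 0, 0, 0, 0, 0, 0])

```text
time: 8.55
ee_pos: [0.5564, 0.095, 0.04]
tcp_rot: [180.0, 0.0, 170.6]
wrist_force: [0.0, 1.8, 3.2]
opening: 0.0217
```

Call:
apply_moves(targets=[0, 0, 0, 0, 0, 0, 0, 0, 0, 0, 0, 0, 0, 0, 0, 0, 0, 0, 0, 0, 0], newtons=80)

```text
time: 8.85
ee_pos: [0.5565, 0.0949, 0.0401]
tcp_rot: [180.0, 0.0, 170.6]
wrist_force: [-0.6, 1.4, 5.0]
opening: 0.021
```

Call:
apply_moves(targets=[0, 0, 0.05, 0, 0, 0, 0, 0, 0, 0.1, 0, 0, 0, 0, -0.05, 0.007, 0.1, 0, 0, 0, 0, -0.15, 0.021, 0.1, 0, 0, 0, 0, -0.3, 0.042, 0.1, 0, 0, 0, 0])

```text
time: 9.35
ee_pos: [0.5469, 0.096, 0.0424]
tcp_rot: [-180.0, -0.0, 170.6]
wrist_force: [-0.1, 1.0, -3.0]
opening: 0.021
```

```bash
python3 - <<'E'
from h import *
c=camera("scene"); o=bot.get_obs(); print(o["ee_pos"],o["tcp_rot"],o["wrist_force"],o["torque"])
x0,y0,x1,y1=(200,110,340,260); cv2.imwrite("pics/d1.png",cv2.resize(c["img"][y0:y1,x0:x1,::-1],None,fx=4,fy=4,interpolation=cv2.INTER_CUBIC))
E
```

```text
[0.54617399 0.09618924 0.04254731] [-1.79982448e+02 -6.11782171e-02  1.70626989e+02] [ 0.00913814  0.97407559 -4.08284648] [ 0.06431325  0.02236752 -0.02593572]
```

View pics/d1.png

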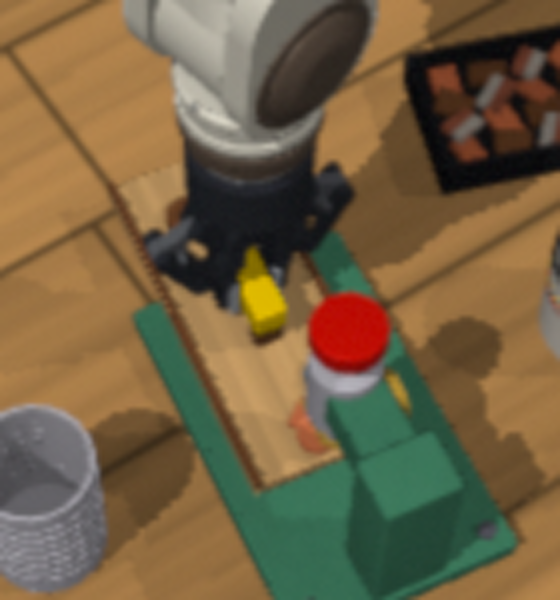

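The board moves with the handle, carried about 2 mm clear (−4 N of weight). Its right end at (300,470) is still under the head, so I'll keep drawing it out.

Call:
apply_moves(targets=[-0.08, 0.011, 0, 0, 0, 0, 0, -0.24, 0.034, 0, 0, 0, 0, 0, -0.44, 0.062, 0, 0, 0, 0, 0, -0.64, 0.09, 0, 0, 0, 0, 0, -0.84, 0.118, 0, 0, 0, 0, 0])

```text
time: 9.9
ee_pos: [0.5215, 0.0998, 0.0429]
tcp_rot: [180.0, 0.0, 170.6]
wrist_force: [0.7, -0.1, -3.4]
opening: 0.0209
```

Call:
apply_moves(targets=[-0.2, 0.028, 0, 0, 0, 0, 0, -0.4, 0.056, 0, 0, 0, 0, 0, -0.6, 0.084, 0, 0, 0, 0, 0, -0.8, 0.112, 0, 0, 0, 0, 0, -1.0, 0.14, 0, 0, 0, 0, 0])

```text
time: 10.4
ee_pos: [0.4916, 0.1039, 0.0428]
tcp_rot: [-180.0, 0.0, 170.6]
wrist_force: [-0.6, 0.1, -3.4]
opening: 0.0211
```

Call:
apply_moves(targets=[-0.2, 0.028, 0, 0, 0, 0, 0, -0.4, 0.056, 0, 0, 0, 0, 0, -0.6, 0.084, 0, 0, 0, 0, 0, -0.75, 0.105, 0, 0, 0, 0, 0, -0.8, 0.112, 0, 0, 0, 0, 0])

```text
time: 10.9
ee_pos: [0.4676, 0.1073, 0.0429]
tcp_rot: [180.0, -0.0, 170.6]
wrist_force: [-0.3, 0.3, -3.5]
opening: 0.0211
```

```bash
python3 - <<'E'
from h import *
c=camera("scene"); o=bot.get_obs(); print(o["ee_pos"],o["tcp_rot"],o["wrist_force"],o["torque"],o["time"])
x0,y0,x1,y1=(170,100,340,240); cv2.imwrite("pics/d2.png",cv2.resize(c["img"][y0:y1,x0:x1,::-1],None,fx=4,fy=4,interpolation=cv2.INTER_CUBIC))
E
```

```text
[0.46774938 0.10729933 0.04290301] [1.79997800e+02 6.07391469e-03 1.70631565e+02] [ 0.84955674 -0.58963429 -2.24805833] [ 0.01151262  0.00198681 -0.01742838] 10.95
```

View pics/d2.png

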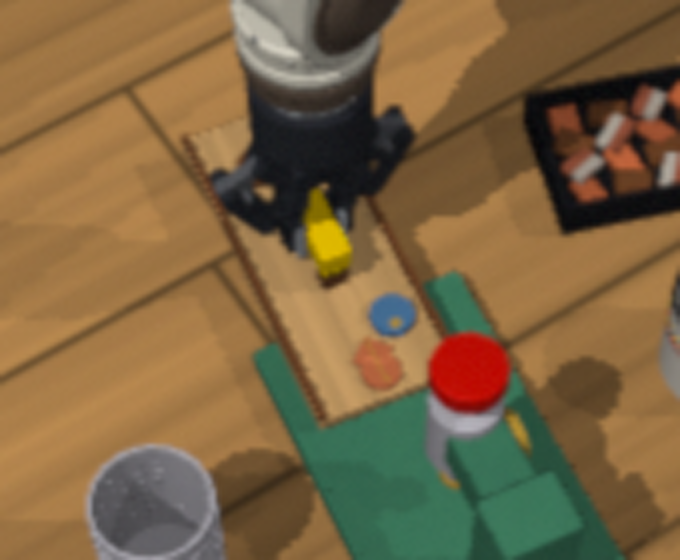

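Board is clear of the head: the blue disc is at (393,315), the leaf at (378,363) is exposed, and everything is lying flat. Lifting gently.

Call:
apply_moves(targets=[0, 0, 0.08, 0, 0, 0, 0, 0, 0, 0.24, 0, 0, 0, 0, 0, 0, 0.48, 0, 0, 0, 0, 0, 0, 0.76, 0, 0, 0, 0, 0, 0, 1.06, 0, 0, 0, 0])

```text
time: 11.45
ee_pos: [0.4683, 0.1072, 0.0756]
tcp_rot: [180.0, 0.0, 170.6]
wrist_force: [0.3, -0.4, -2.9]
opening: 0.0211
```

Call:
apply_moves(targets=[0, 0, 0.3, 0, 0, 0, 0, 0, 0, 0.6, 0, 0, 0, 0, 0, 0, 0.9, 0, 0, 0, 0, 0, 0, 1.2, 0, 0, 0, 0, 0, 0, 1.5, 0, 0, 0, 0])

```text
time: 11.95
ee_pos: [0.4681, 0.1072, 0.1204]
tcp_rot: [180.0, 0.0, 170.6]
wrist_force: [-0.5, -0.2, -3.2]
opening: 0.0204
```

Call:
apply_moves(targets=[0, 0, 0.3, 0, 0, 0, 0, 0, 0, 0.6, 0, 0, 0, 0, 0, 0, 0.9, 0, 0, 0, 0, 0, 0, 1.2, 0, 0, 0, 0, 0, 0, 1.5, 0, 0, 0, 0])

```text
time: 12.45
ee_pos: [0.4681, 0.1072, 0.1654]
tcp_rot: [-180.0, -0.0, 170.6]
wrist_force: [-0.3, 0.2, -2.6]
opening: 0.0209
```

Call:
apply_moves(targets=[0, 0, 0.3, 0, 0, 0, 0, 0, 0, 0.6, 0, 0, 0, 0, 0, 0, 0.9, 0, 0, 0, 0, 0, 0, 1.15, 0, 0, 0, 0, 0, 0, 1.3, 0, 0, 0, 0])

```text
time: 12.95
ee_pos: [0.4683, 0.1073, 0.2045]
tcp_rot: [180.0, 0.0, 170.6]
wrist_force: [0.5, 0.0, -2.9]
opening: 0.0208
```

Call:
apply_moves(targets=[0, 0, 0.06, 0, 0, 0, 0, 0, 0, 0.08, 0, 0, 0, 0, 0, 0, 0.08, 0, 0, 0, 0, 0, 0, 0.08, 0, 0, 0, 0, 0, 0, 0.08, 0, 0, 0, 0])

```text
time: 13.45
ee_pos: [0.468, 0.1072, 0.2057]
tcp_rot: [-180.0, -0.0, 170.6]
wrist_force: [-0.7, -0.0, -3.7]
opening: 0.0212
```

```bash
python3 - <<'E'
from h import *
import pickle
o=bot.get_obs(); print(o["ee_pos"],o["tcp_rot"],o["wrist_force"],o["torque"],o["time"],o["opening"])
for n,b in(("scene",(170,40,390,260)),("top",(80,90,370,290))):
    c=camera(n); pickle.dump(c,open(f"{n}3.pkl","wb"))
    x0,y0,x1,y1=b; im=c["img"][y0:y1,x0:x1,::-1]; s=min(800/(x1-x0),600/(y1-y0)); print(s)
    cv2.imwrite(f"pics/{n}3.png",cv2.resize(im,None,fx=s,fy=s,interpolation=cv2.INTER_CUBIC))
E
```

```text
[0.46799602 0.10718748 0.20574984] [-1.79990339e+02 -2.27398245e-02  1.70619882e+02] [-0.68910689 -0.02460947 -3.65275589] [ 0.05144163 -0.00913465 -0.04198941] 13.45 0.021229137947510267
2.727272727272727
2.7586206896551726
```

View pics/scene3.png

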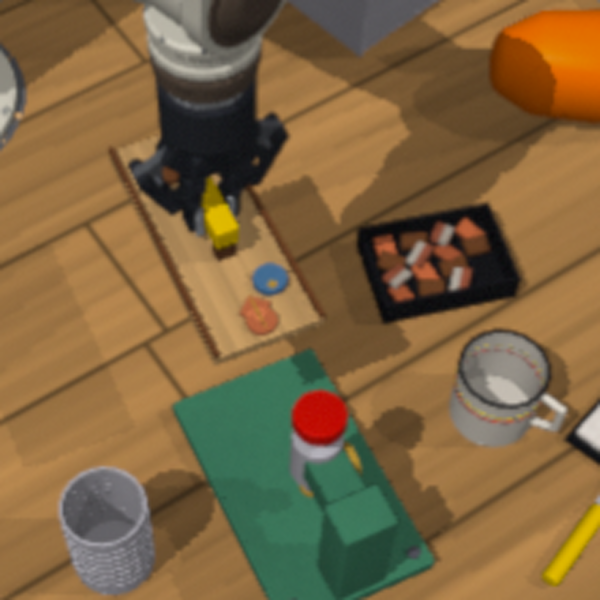

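View pics/top3.png

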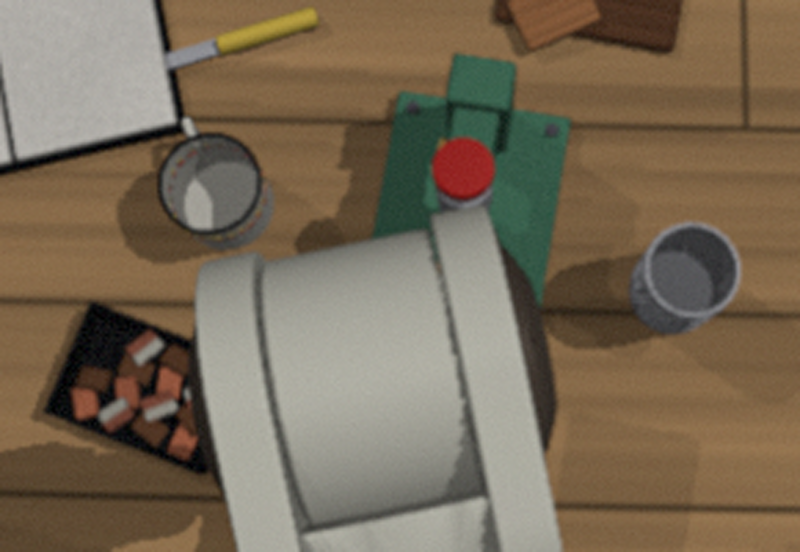

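Both discs are visible on the board (blue 270,278; brown just behind the finger at 168,172), and the mug, can and box are unmoved. Next I'll check height and level.

```bash
python3 - <<'E'
from h import *
import pickle
from scipy.optimize import least_squares
c=pickle.load(open("scene3.pkl","rb"))
o=bot.get_obs(); 
obs=[((218,358),(.12,-.05,.014)),((324,318),(.12,.05,.014)),((110,150),(-.12,-.05,.017)),((239,243),(.035,.011,.054)),((211,250),(.035,-.011,.054))]
ctr=np.array([.468,.1072,.183]); s=2.72727
R=Rn.from_euler("xyz",[0,0,-9.4],degrees=True)
for p,l in obs: print(np.round((proj(c,ctr+R.apply(l))[0]-[170,40]+.3)*s,0),p)
f=lambda v:np.concatenate([proj(c,v[:3]+Rn.from_euler("xyz",v[3:],degrees=True).apply(l))[0]-(np.array(p)/s+[170,40]-.3) for p,l in obs]+[(v[3:]-[0,0,-9.4])*.1])
r=least_squares(f,np.r_[ctr,0,0,-9.4]); print(r.x.round(3))
print(o["time"],o["ee_pos"],o["qd"].round(2))
E
```

```text
[215. 358.] (218, 358)
[326. 316.] (324, 318)
[108. 148.] (110, 150)
[241. 226.] (239, 243)
[216. 235.] (211, 250)
[ 0.425  0.133  0.116  6.841  8.845 -7.464]
13.55 [0.46801247 0.1072273  0.2058561 ] [ 0.02 -0.08  0.07  0.13 -0.   -0.11]
```

```bash
python3 - <<'E'
from workcell import bot
print(bot.job_done())
E
```

```text
the job is handed in; nothing more can be done
None
```

I stamped the leaf, drew the board out and lifted it level, and handed the job in at about 13.6 s with the board held steady.

- **Stamping:** With the shut fingertips I pushed the plunger down 15 mm. The TCP stalled at z = 0.168 m while the force rose to about 21 N, so it reached its stop. The next pictures showed the cap back up and the board unmoved.
- **Drawing out and lifting:** I gripped the yellow handle at 80 N, with the opening at about 21 mm. I raised the board about 3 mm, drew it about 89 mm along the press's -x, then lifted it about 163 mm.

**Last checks:**
- **Height:** The underside works out at about 0.18 m above the table.
- **Level and steady:** The gripper was level to within 0.03° and the arm was at rest. Three board corners matched the predicted level pose to within about 1 camera pixel.
- **Discs and other objects:** Both discs were in view on the board, the brown one partly hidden behind a finger. The mug, can and box were where they started.
- **Disagreed:** A free 6-DOF fit of the board in the last picture gave a tilt of about 7–9° and a height of 0.116 m. I set it aside because two of its five points were bar-edge pixels I had probably matched to the wrong edge. I did not rerun it with corrected points.

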